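# Offer up the loose hinge leaf and hold the knuckles in line

### The arm

A 7-joint arm with a two-finger parallel gripper is mounted at the origin on a cart in front of the work surface, level with it; the furniture and walls round the work are solid. World frame = base frame: x ahead of the robot, y to its left, z up, the work surface at z = 0. Lengths are in m, angles in degrees, forces in N, time in s.
With the tool pointing down it reaches from about 0.425 to 0.875 m from the base axis. Payload 4.7 kg.
Tool frame: the origin (TCP) lies on the mounting face of the last link; the fingertips stand 182 mm ahead of it and the grasp point (between the pads) lies 164 mm ahead of it; z points along the fingers, y is the line along which they close (so a half turn about z gives the same grasp; the last joint's range is limited). The gripper opens to 87 mm and grips with 3 to 60 N. Pads are 19 mm wide; open, the fingers measure 117 mm over their backs; the gripper's body (75 mm by 190 mm) begins 51 mm behind the grasp point.
Start: joints at [64.12, 18.392, -4.016, 83.108, 1.295, 78.541, -3.26], TCP at [0.292, -0.581, 0.405] pointing down, gripper open.
Joint ranges: [-163.93, 163.93], [-17.29, 119.83], [-79.2, 71.16], [3.27, 140.29], [-89.18, 269.18], [5.43, 117.66], [-154.24, 154.24]. Speed limits (degrees/s): [147.25, 147.25, 180, 180, 180, 180, 180].

### API

Orientations are given as [roll, pitch, yaw] about the fixed x, y, z axes, in that order (R = Rz(yaw) Ry(pitch) Rx(roll)).
In Python, from cell import env gives the robot as it stands.
- The arm moves only by the tool servo_tool, never from a script. Its argument "plan" is a list of rows, each an object with "xyz": the shift along the tool's x, y, z in cm, a list of three; "twist": the turn, a rotation vector about the tool's x, y, z in degrees, a list of three; "jaw": the closure, from 0 (fully open) to 1 (shut). In form: [{"xyz": [x, y, z], "twist": [wx, wy, wz], "jaw": jaw}, ...]. A call has 1 to 10 rows; each row is the pose to reach, as a shift and turn from the pose commanded when the call began, along the tool's axes at that moment; what a row does not reach only later rows make up. A row lasts 1/12 s, in which the tool goes at most 41.7 mm and 7.16 degrees, less where a joint would pass 70% of its speed; a pose out of reach is approached as far as the arm can. A call with a gripper value outside its range is refused whole. The fingers move at their own pace and stop on an object; "newtons" is the grip in N (left out, the last holds). Time passes only in rows, so rows that repeat a pose let the fingers close. It gives the time, the measured TCP pose, the force, the opening and the grip force at its end, in the units of the state.
- env.get_obs(): the state, without advancing time (a new reading comes with each control period).
- env.read_camera(name): name is "scene" or "top" or "wrist"; returns a dict with "img" (384x512x3 uint8, red, green, blue), "camera_matrix" (3x3 intrinsics, pixels), "R" (3x3) and "t" (3): a world point X has camera coordinates R X + t. Camera axes: x right, y down, z forward; pixel columns grow to the right and rows downward; lengths in m; the calibration is good to about 2 mm. A picture is of the moment at which its call begins. There is no depth.
- env.sign_off(): hands the job in; it is judged then, once.
The state is a dict: "time_s": time; "qpos": joint angles; "joint_velocities": joint speeds; "effort": joint torques, N m; "tool_pos": TCP position; "tool_rot": TCP orientation; "force": force on the tool from outside, world axes, zero at the start; "wrist_torque": the same for the moment, N m; "grip_width": finger opening in m; "grasp_force": force on a finger pad.
Only numpy, scipy, OpenCV 4.12 (cv2) and the standard library are available. Lean on these libraries where they do the work, as an engineer would, in place of code of your own. Each camera call takes 0.05 s, during which the arm holds its last target. There are 200 camera calls.

### The job

I am rehanging a service hatch: on the bench stands a wooden jamb block with one hinge leaf screwed on top, and two loose leaves lie in front of it. Pick up the loose leaf with the single middle knuckle, the one that fits between the two knuckles on the jamb, and gently bring that knuckle into the gap until the holes of all three line up so that the hinge pin would slide straight through. Finish while holding it there, still, in the gripper and not resting on the jamb; leave the other leaf, the pin and the spray can where they are.

Things in the scene. Friction and masses are not known exactly. Their poses are not given: they have to be found in the camera images.
- leaf_bore (a point): Leaf to use: loose aluminium hinge leaf lying flat, with ONE steel knuckle (24 mm long, 20 mm outside, 12 mm hole) at the middle of its edge. This point is the centre of that hole, 10 mm above the leaf's underside. Axes: y along the hole, x from the flange (other end) to the knuckle, z up. Beside the knuckle the plate ends 14 mm short of the hole's axis. 0.1 to 0.2 kg.
- leaf_grip (a point): Point in that leaf's upright flange, to pinch from above: flange 8 mm thick (x), 50 mm wide (y), top 40 mm above the leaf's underside. The point is midway in thickness and width, 28 mm above the underside: 65 mm behind (-x) and 18 mm above leaf_bore. Same axes.
- jamb_bore (a point): Middle of the gap between the jamb's two knuckles, on the axis of their holes, 90 mm above the bench. Each knuckle 18 mm long, 20 mm outside, 12 mm hole; gap 30 mm, open to the front, above and below. Axes: y along the holes, x from the gap to the block, z up. Behind the gap, 16 mm from the axis, are the fixed plate and the wood.
- other_leaf_grip (a point): The same point in the flange of the other loose leaf, which is alike but carries TWO knuckles (18 mm long, 30 mm apart) at the sides and cannot go between those of the jamb. Leave it alone.
- hinge_pin_mid (a point): Middle of the loose steel hinge pin (8 mm diameter, 96 mm long, 14 mm head) that lies on the bench; its x axis runs along it. Leave it alone.
- leaf: The whole of the leaf to use: its plate is 61 mm (x) by 90 mm (y) by 5 mm thick. Origin on its underside, 40 mm (-x) behind and 10 mm below leaf_bore. Same axes; rests on the bench at the start.
- jamb: Fixed wooden block (70 x 100 mm, top 80 mm above the bench) on a screwed-down dark base plate 90 x 130 mm, a hinge leaf screwed flat on top, its two knuckles overhanging the front. Origin: centre of the underside, 51 mm (+x) behind and 90 mm below jamb_bore.
- cleaner_can: Spray can, 58 mm across, 150 mm high, standing at the back; origin at the centre of its underside. Leave it alone.
Not all that is in view belongs to the job. What is shaped like the leaf but green is not meant.

How it is judged (in metres and radians):
On the way:
1. the middle-knuckle leaf is lifted clear of the bench in the gripper (height (world z) of leaf_bore above 0.04 m and contact force between the fingers and leaf above 1 N), for 0.2 s.
At the end, for the whole second after the job is handed in: The fingers hold the middle-knuckle leaf still, its knuckle within 4 mm of the middle of the gap, hole axes within 3 mm fore-and-aft and in height and parallel within 0.1 rad (the 8 mm pin passes the 12 mm holes), pressing on the jamb with under 3 N (x of leaf_bore in the frame of jamb_bore between -0.003 and 0.003 m and z of leaf_bore in the frame of jamb_bore between -0.003 and 0.003 m and y of leaf_bore in the frame of jamb_bore between -0.004 and 0.004 m and angle between the y axis of leaf_bore and the y axis of jamb_bore, either way round below 0.1 rad and contact force between the fingers and leaf above 1 N and contact force between leaf and jamb below 3 N and linear speed of leaf below 0.02 m/s); the arm keeps its last pose, push and grip.
It fails at once if the leaf is banged against the jamb (over 25 N) (contact force between leaf and jamb above 25 N).
It fails at once if the other leaf is moved more than 20 mm (distance of other_leaf_grip from where it was at the start of the episode above 0.02 m).
It fails at once if the hinge pin is moved more than 20 mm (distance of hinge_pin_mid from where it was at the start of the episode above 0.02 m).
It fails at once if the spray can is moved more than 20 mm (distance of cleaner_can from where it was at the start of the episode above 0.02 m).
It also fails if it takes over 45 s, if anything falls off the work surface, if the arm or the gripper's body presses on something with over 40 N, if the wrist force passes 120 N, or if a joint passes its speed limit or range.

## Working session

There is one attempt and no reset: what is moved stays moved. The work goes in short steps, Python scripts to look and compute and a tool call to move; the robot and the scene stay as the last step left them, time stands still between calls to the robot, and variables do not carry over. Pictures are saved under pics/ and viewed, at most 10 in all, crops included, and the job is handed in when it is done.

Besides the shell and the picture viewer there is one more tool, called after "Call:" as name(argument=value, ...) on one line, values as JSON. servo_tool: Moves the arm, as the interface text tells. Its arguments: {"type":"object","properties":{"plan":{"type":"array","items":{"type":"object","properties":{"xyz":{"type":"array","items":{"type":"number"}},"twist":{"type":"array","items":{"type":"number"}},"jaw":{"type":"number"}}}},"newtons":{"type":"number"}},"required":["plan"]}

```bash
mkdir -p pics; ls
python3 - <<'E'
from cell import env
import cv2,numpy as np
o=env.get_obs()
print({k:np.round(v,3).tolist() for k,v in o.items()})
for n in("scene","top","wrist"):
    r=env.read_camera(n);cv2.imwrite(f"pics/{n}0.png",r["img"][...,::-1])
    print(n,np.round(r["camera_matrix"],1).tolist(),np.round(r["R"],3).tolist(),np.round(r["t"],3).tolist())
E
```

```text
pics
{'time_s': 0.0, 'qpos': [64.12, 18.438, -4.016, 83.177, 1.295, 78.541, -3.259], 'joint_velocities': [0.056, -0.039, -0.043, -0.002, -0.016, -0.002, -0.038], 'effort': [-0.0, -49.129, -0.404, -31.253, -0.064, 0.044, 0.0], 'tool_pos': [0.292, -0.581, 0.404], 'tool_rot': [-179.89, 0.006, 26.692], 'force': [0.725, 0.13, -0.509], 'wrist_torque': [-0.008, -0.008, -0.013], 'grasp_force': 0.0, 'grip_width': 0.087}
scene [[450.4, 0.0, 257.9], [0.0, 450.4, 191.5], [0.0, 0.0, 1.0]] [[0.748, -0.663, 0.006], [-0.474, -0.542, -0.694], [0.464, 0.517, -0.72]] [-0.386, 0.402, 0.572]
top [[451.5, 0.0, 256.7], [0.0, 451.5, 196.7], [0.0, 0.0, 1.0]] [[-0.019, -0.999, 0.029], [-0.996, 0.016, -0.083], [0.082, -0.031, -0.996]] [0.095, 0.593, 0.981]
wrist [[286.1, 0.0, 254.4], [0.0, 286.1, 182.8], [0.0, 0.0, 1.0]] [[0.449, -0.893, -0.001], [-0.867, -0.437, 0.24], [-0.215, -0.107, -0.971]] [-0.649, -0.029, 0.389]
```

Run:
```python
import cv2,numpy as np
a=cv2.imread("pics/scene0.png");b=cv2.imread("pics/top0.png")
cv2.imwrite("pics/s1.png",cv2.resize(a,(800,600)));cv2.imwrite("pics/t1.png",cv2.resize(b,(800,600)))
```

```text
(no output)
```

View pics/s1.png

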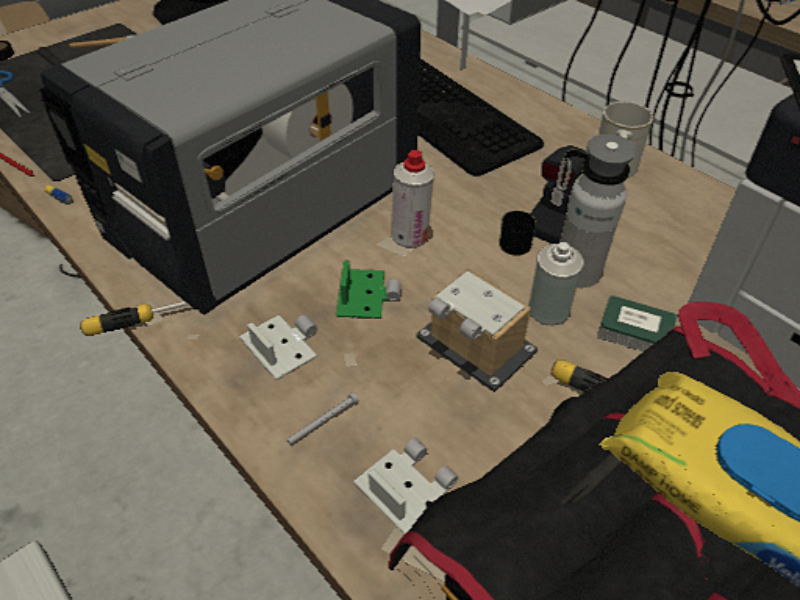

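View pics/t1.png

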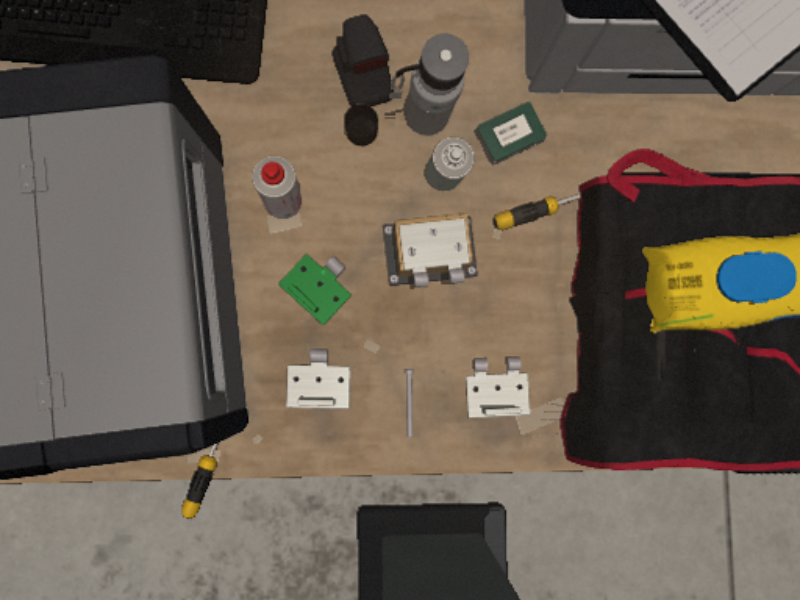

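The top view (800x600 copy) shows three leaf-shaped candidates:
- White leaf at (318,385), with ONE knuckle at (318,355).
- White leaf at (497,393), with two knuckles at (481,364) and (513,364).
- Green leaf at (315,288), not meant.

The first fits the description. The jamb is at (433,250), with knuckles at (420,279) and (456,275). The pin is at (409,402). I'll confirm with an enlarged crop and measure at the same time.

```bash
cat > h.py <<'E'
import cv2,numpy as np
from cell import env
def ray(r,uv,z):
    d=r["R"].T@np.linalg.solve(r["camera_matrix"],np.array([uv[0],uv[1],1.]));c=-r["R"].T@r["t"]
    return c+d*(z-c[2])/d[2]
def proj(r,X):
    p=r["camera_matrix"]@(r["R"]@np.asarray(X,float)+r["t"]);return p[:2]/p[2]
def tri(rs,uvs):
    A=[];b=[]
    for r,uv in zip(rs,uvs):
        d=r["R"].T@np.linalg.solve(r["camera_matrix"],np.array([uv[0],uv[1],1.]));d/=np.linalg.norm(d);c=-r["R"].T@r["t"]
        P=np.eye(3)-d[:,None]*d;A.append(P);b.append(P@c)
    s=np.linalg.lstsq(np.vstack(A),np.hstack(b),rcond=None);return s[0]
E
python3 - <<'E'
from h import *
r=env.read_camera("top");s=env.read_camera("scene")
k=.64
hsv=cv2.cvtColor(r["img"],cv2.COLOR_RGB2HSV)
m=((hsv[...,1]<45)&(hsv[...,2]>170)).astype(np.uint8)
n,l,st,c=cv2.connectedComponentsWithStats(m)
for i in range(1,n):
    if 500<st[i,4]<4000:
        q=cv2.minAreaRect(np.argwhere(l==i)[:,::-1].astype(np.float32)); 
        h=.09 if c[i][1]<190 else .005
        P=np.array([ray(r,p,h) for p in cv2.boxPoints(q)])
        print(st[i],np.round(q[0],1),np.round(q[1],1),round(q[2],1),np.round(P[:,:2],4).tolist())
for n,p in dict(single=(318,355),l2=(481,364),r2=(513,364),j1=(420,279),j2=(456,275)).items():
    print(n,np.round(ray(r,np.array(p)*k,.10 if n[0]=='j' else .02),3))
I=r["img"];S=s["img"]
A=cv2.resize(I[215:270,175:235],(400,367),interpolation=2)
B=cv2.resize(I[130:190,240:310],(400,343),interpolation=2)
C=cv2.resize(S[195:245,150:210],(400,333-100+0),interpolation=2) if 0 else cv2.resize(S[195:245,150:205],(400,364),interpolation=2)
D=cv2.resize(S[165:255,260:350],(400,400),interpolation=2)
f=lambda x:cv2.resize(x,(400,300)) 
cv2.imwrite("pics/c1.png",np.vstack([np.hstack([f(A),f(B)]),np.hstack([f(C),f(D)])])[...,::-1])
E
```

```text
[ 420    0   92   60 2928] [465.5  29.5] [59. 91.] 90.0 [[1.0125, -0.277], [1.0118, -0.4787], [0.8788, -0.4699], [0.8803, -0.2705]]
[ 256  140   44   34 1171] [277.6 156.9] [30.7 41.7] 84.0 [[0.6999, 0.0877], [0.7081, 0.0004], [0.6433, -0.0047], [0.6354, 0.0822]]
[183 232  41  29 961] [203. 246.] [28. 40.] 90.0 [[0.5191, 0.2507], [0.5174, 0.1613], [0.4551, 0.1621], [0.4569, 0.251]]
[299 237  41  30 931] [318.6 251.5] [28.2 39.7] 87.3 [[0.5, -0.0076], [0.5025, -0.0975], [0.4394, -0.0984], [0.437, -0.0089]]
single [0.529 0.203 0.02 ]
l2 [ 0.512 -0.028  0.02 ]
r2 [ 0.511 -0.073  0.02 ]
j1 [0.625 0.061 0.1  ]
j2 [0.63  0.014 0.1  ]
```

View pics/c1.png

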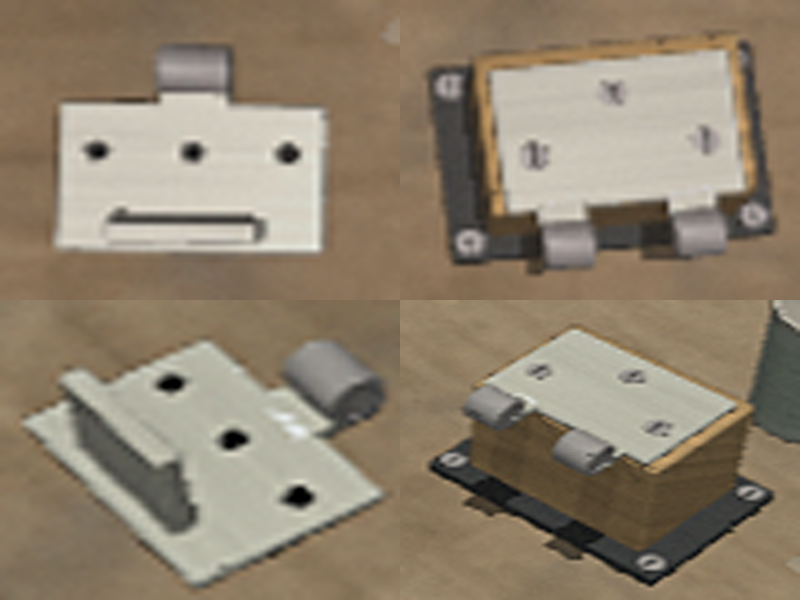

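The crop confirms it: the white leaf on the left has exactly one knuckle, at the middle of its edge, and an upright flange. Its plate measures 62x89 mm against 61x90 given. The jamb has two knuckles with the gap facing the robot. Now I'll approach.

```bash
cat >> h.py <<'E'
from scipy.spatial.transform import Rotation as Ro
def delta(xyz,yaw,base=None):
    o=env.get_obs();p,e=base or (o["tool_pos"],o["tool_rot"])
    R=Ro.from_euler("xyz",e,degrees=True);T=Ro.from_euler("xyz",[180,0,yaw],degrees=True)
    print("xyz cm",np.round(R.inv().apply(np.array(xyz)-p)*100,2),"twist",np.round((R.inv()*T).as_rotvec(degrees=True),2),"from",np.round(p,4),np.round(e,2))
E
python3 - <<'E'
from h import *
delta([.5,-.2,.40],60)
delta([.455,.205,.38],88,([.5,-.2,.40],[180,0,60]))
E
```

```text
xyz cm [ 35.69 -24.66   0.44] twist [-5.000e-02 -1.000e-02 -3.331e+01] from [ 0.2919 -0.5807  0.4042] [-179.95    0.     26.69]
xyz cm [ 32.82 -24.15   2.  ] twist [ -0.   0. -28.] from [ 0.5 -0.2  0.4] [180   0  60]
```

Call:
servo_tool(plan=[{"xyz":[35.7,-24.7,0.4],"twist":[0,0,-33.3],"jaw":0},{"xyz":[35.7,-24.7,0.4],"twist":[0,0,-33.3],"jaw":0},{"xyz":[35.7,-24.7,0.4],"twist":[0,0,-33.3],"jaw":0},{"xyz":[35.7,-24.7,0.4],"twist":[0,0,-33.3],"jaw":0},{"xyz":[35.7,-24.7,0.4],"twist":[0,0,-33.3],"jaw":0},{"xyz":[35.7,-24.7,0.4],"twist":[0,0,-33.3],"jaw":0},{"xyz":[35.7,-24.7,0.4],"twist":[0,0,-33.3],"jaw":0},{"xyz":[35.7,-24.7,0.4],"twist":[0,0,-33.3],"jaw":0},{"xyz":[35.7,-24.7,0.4],"twist":[0,0,-33.3],"jaw":0},{"xyz":[35.7,-24.7,0.4],"twist":[0,0,-33.3],"jaw":0}])

```text
time_s: 1.08
tool_pos: [0.492, -0.2131, 0.4011]
tool_rot: [180.0, 0.0, 60.0]
force: [1.2, -0.1, 0.8]
grip_width: 0.0874
grasp_force: 0.0
```

Call:
servo_tool(plan=[{"xyz":[34.4,-24.1,2],"twist":[0,0,-28],"jaw":0},{"xyz":[34.4,-24.1,2],"twist":[0,0,-28],"jaw":0},{"xyz":[34.4,-24.1,2],"twist":[0,0,-28],"jaw":0},{"xyz":[34.4,-24.1,2],"twist":[0,0,-28],"jaw":0},{"xyz":[34.4,-24.1,2],"twist":[0,0,-28],"jaw":0},{"xyz":[34.4,-24.1,2],"twist":[0,0,-28],"jaw":0},{"xyz":[34.4,-24.1,2],"twist":[0,0,-28],"jaw":0},{"xyz":[34.4,-24.1,2],"twist":[0,0,-28],"jaw":0},{"xyz":[34.4,-24.1,2],"twist":[0,0,-28],"jaw":0},{"xyz":[34.4,-24.1,2],"twist":[0,0,-28],"jaw":0}])

```text
time_s: 1.92
tool_pos: [0.4545, 0.2014, 0.3814]
tool_rot: [179.9, 0.0, 88.0]
force: [0.2, 0.3, 1.0]
grip_width: 0.0869
grasp_force: 0.0
```

Call:
servo_tool(plan=[{"xyz":[0,0,0],"twist":[0,0,0],"jaw":0}])

```text
time_s: 2.0
tool_pos: [0.4523, 0.2083, 0.3816]
tool_rot: [180.0, -0.3, 88.7]
force: [-1.7, 0.3, 0.2]
grip_width: 0.0873
grasp_force: 0.0
```

Run:
```python
from h import *
r=env.read_camera("wrist");print(env.get_obs()["tool_pos"],env.get_obs()["time_s"])
print("leaf should be at",[np.round(proj(r,p),0).tolist() for p in ([.519,.2507,.005],[.517,.161,.005],[.455,.162,.005],[.457,.251,.005])])
np.save("w1.npy",r["img"])
cv2.imwrite("pics/w1.png",cv2.resize(r["img"],(800,600))[...,::-1])
```

```text
[0.45353079 0.20442897 0.3813106 ] 2.05
leaf should be at [[308.0, 132.0], [305.0, 202.0], [257.0, 202.0], [257.0, 133.0]]
```

View pics/w1.png

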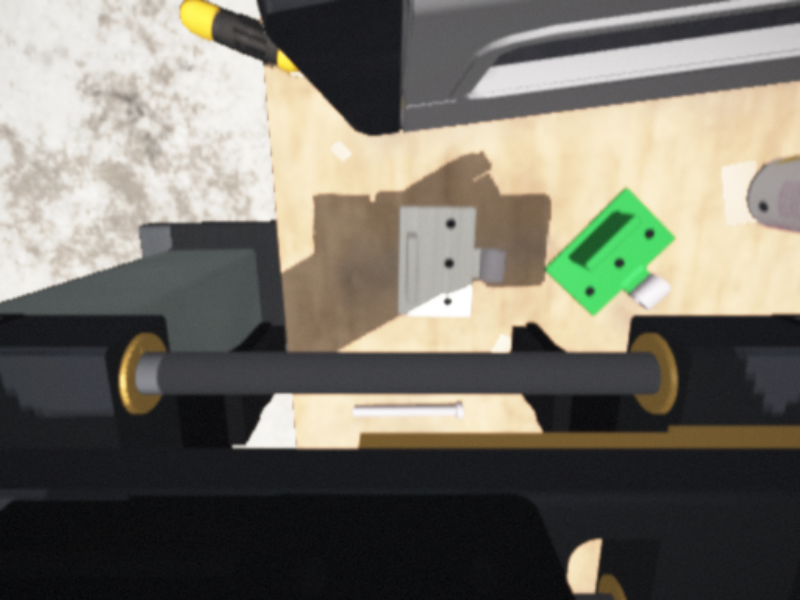

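The wrist view shows the leaf at about (437,260), knuckle at (492,264), within 3 px of where I predicted. The printer corner at (375,133) is close on +y, so I'll pinch the flange 6 mm off-centre towards -y and lower with the jaw half closed.

Run:
```python
from h import *
delta([.465,.201,.25],87.6)
```

```text
xyz cm [-0.34  1.16 13.13] twist [-0.01 -0.12  0.94] from [0.4535 0.2044 0.3813] [-1.7999e+02 -1.2000e-01  8.8540e+01]
```

Call:
servo_tool(plan=[{"xyz":[-0.3,1.1,4],"twist":[0,0,0.5],"jaw":0.54},{"xyz":[-0.3,1.1,7],"twist":[0,0,0.5],"jaw":0.54},{"xyz":[-0.3,1.1,10],"twist":[0,0,0.5],"jaw":0.54},{"xyz":[-0.3,1.1,12],"twist":[0,0,0.5],"jaw":0.54},{"xyz":[-0.3,1.1,13],"twist":[0,0,0.5],"jaw":0.54},{"xyz":[-0.3,1.1,13],"twist":[0,0,0.5],"jaw":0.54},{"xyz":[-0.3,1.1,13],"twist":[0,0,0.5],"jaw":0.54},{"xyz":[-0.3,1.1,13],"twist":[0,0,0.5],"jaw":0.54}])

```text
time_s: 2.72
tool_pos: [0.467, 0.1962, 0.2526]
tool_rot: [179.9, -0.0, 87.5]
force: [0.7, -0.8, 1.0]
grip_width: 0.0438
grasp_force: 0.0
```

Run:
```python
from h import *
o=env.get_obs();print(o["tool_pos"],o["tool_rot"],o["grip_width"])
r=env.read_camera("wrist")
print("pred",[np.round(np.array(proj(r,p))*1.5625,0).tolist() for p in ([.519,.2507,.005],[.517,.161,.005],[.455,.162,.005],[.457,.251,.005],[.467,.232,.04],[.465,.182,.04])])
cv2.imwrite("pics/w2.png",cv2.resize(r["img"],(800,600))[...,::-1])
delta([.465,.201,.192],87.5)
```

```text
[0.46701501 0.19619428 0.25257674] [ 1.79855429e+02 -2.76486043e-02  8.74573033e+01] 0.043800222467386934
pred [[495.0, 194.0], [490.0, 361.0], [377.0, 364.0], [372.0, 199.0], [393.0, 246.0], [394.0, 354.0]]
xyz cm [ 0.46 -0.24  6.07] twist [ 0.17 -0.03 -0.04] from [0.467  0.1963 0.2527] [ 1.7983e+02 -3.0000e-02  8.7460e+01]
```

View pics/w2.png

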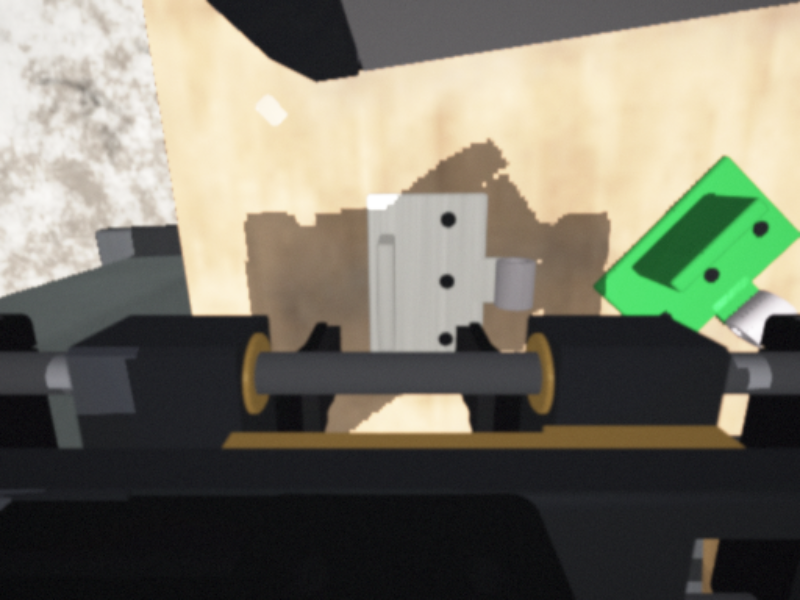

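The flange is at (386,236) to (388,350), vertical in the image, so the yaw is right. It sits about 3 mm nearer than predicted, so I'll aim for x = 0.463.

Call:
servo_tool(plan=[{"xyz":[0.4,-0.4,1.5],"twist":[0,0,0],"jaw":0.54},{"xyz":[0.4,-0.4,3],"twist":[0,0,0],"jaw":0.54},{"xyz":[0.4,-0.4,4.5],"twist":[0,0,0],"jaw":0.54},{"xyz":[0.4,-0.4,5.5],"twist":[0,0,0],"jaw":0.54},{"xyz":[0.4,-0.4,6],"twist":[0,0,0],"jaw":0.54},{"xyz":[0.4,-0.4,6],"twist":[0,0,0],"jaw":0.54},{"xyz":[0.4,-0.4,6],"twist":[0,0,0],"jaw":0.54}])

```text
time_s: 3.35
tool_pos: [0.4627, 0.2005, 0.1917]
tool_rot: [180.0, -0.0, 87.5]
force: [0.2, -0.5, 0.5]
grip_width: 0.0399
grasp_force: 0.0
```

Call:
servo_tool(plan=[{"xyz":[0,0,0],"twist":[0,0,0],"jaw":0.7},{"xyz":[0,0,0],"twist":[0,0,0],"jaw":0.8},{"xyz":[0,0,0],"twist":[0,0,0],"jaw":1},{"xyz":[0,0,0],"twist":[0,0,0],"jaw":1},{"xyz":[0,0,0],"twist":[0,0,0],"jaw":1},{"xyz":[0,0,0],"twist":[0,0,0],"jaw":1},{"xyz":[0,0,0],"twist":[0,0,0],"jaw":1},{"xyz":[0,0,0],"twist":[0,0,0],"jaw":1}], newtons=40)

```text
time_s: 4.02
tool_pos: [0.4624, 0.2003, 0.1912]
tool_rot: [180.0, 0.0, 87.5]
force: [-0.1, 0.4, 1.8]
grip_width: 0.0078
grasp_force: 40.0
```

Call:
servo_tool(plan=[{"xyz":[0,0,-1],"twist":[0,0,0],"jaw":1},{"xyz":[0,0,-3],"twist":[0,0,0],"jaw":1},{"xyz":[0,0,-5.5],"twist":[0,0,0],"jaw":1},{"xyz":[0,0,-8.5],"twist":[0,0,0],"jaw":1},{"xyz":[0,0,-11],"twist":[0,0,0],"jaw":1},{"xyz":[0,0,-12.5],"twist":[0,0,0],"jaw":1},{"xyz":[0,0,-13],"twist":[0,0,0],"jaw":1},{"xyz":[0,0,-13],"twist":[0,0,0],"jaw":1}])

```text
time_s: 4.68
tool_pos: [0.4626, 0.2006, 0.3225]
tool_rot: [179.8, -0.0, 87.5]
force: [0.1, 0.7, -1.2]
grip_width: 0.0074
grasp_force: 40.0
```

Run:
```python
from h import *
delta([.485,.02,.315],95.4)
```

```text
xyz cm [-17.94   3.03   0.75] twist [ 0.16  0.   -7.92] from [0.4626 0.2006 0.3225] [ 1.7984e+02 -1.0000e-02  8.7480e+01]
```

Call:
servo_tool(plan=[{"xyz":[-2,0.4,0.1],"twist":[0,0,-1],"jaw":1},{"xyz":[-5,0.9,0.2],"twist":[0,0,-3],"jaw":1},{"xyz":[-8,1.4,0.4],"twist":[0,0,-5],"jaw":1},{"xyz":[-11,1.9,0.5],"twist":[0,0,-6],"jaw":1},{"xyz":[-14,2.4,0.6],"twist":[0,0,-7],"jaw":1},{"xyz":[-16.5,2.8,0.7],"twist":[0,0,-7.9],"jaw":1},{"xyz":[-17.9,3,0.7],"twist":[0,0,-7.9],"jaw":1},{"xyz":[-17.9,3,0.7],"twist":[0,0,-7.9],"jaw":1},{"xyz":[-17.9,3,0.7],"twist":[0,0,-7.9],"jaw":1},{"xyz":[-17.9,3,0.7],"twist":[0,0,-7.9],"jaw":1}])

```text
time_s: 5.52
tool_pos: [0.484, 0.0213, 0.3132]
tool_rot: [-179.9, -0.1, 95.5]
force: [0.5, 0.2, -1.3]
grip_width: 0.0078
grasp_force: 40.0
```

Run:
```python
from h import *
o=env.get_obs();print(o["tool_pos"],o["tool_rot"],o["grip_width"])
R={n:env.read_camera(n) for n in("top","scene","wrist")}
import pickle;pickle.dump(R,open("v3.pkl","wb"))
I=[]
p=o["tool_pos"];y=np.radians(o["tool_rot"][2]-90)
b=p+[.065*np.cos(y),.065*np.sin(y),-.1815]
for n,q in (("top",[.61,.035,.1]),("scene",[.61,.035,.1]),("wrist",b)):
    u=np.round(proj(R[n],q)).astype(int);print(n,u,proj(R[n],b))
    a,c=max(u[0]-50,0),max(u[1]-38,0)
    a,c=min(a,412),min(c,308);print("origin",a,c)
    I.append(cv2.resize(R[n]["img"][c:c+75,a:a+100],(400,300),interpolation=2))
I.append(cv2.resize(R["wrist"]["img"],(400,300)))
cv2.imwrite("pics/c3.png",np.vstack([np.hstack(I[:2]),np.hstack(I[2:])])[...,::-1])
```

```text
[0.48400985 0.02132665 0.3132088 ] [-1.79907000e+02 -6.54865232e-02  9.54648125e+01] 0.00782734194376089
top [282 186] [287.58369942 214.57917425]
origin 232 148
scene [285 205] [262.04507678 213.18603439]
origin 235 167
wrist [362 225] [361.62698861 224.75491507]
origin 312 187
```

View pics/c3.png

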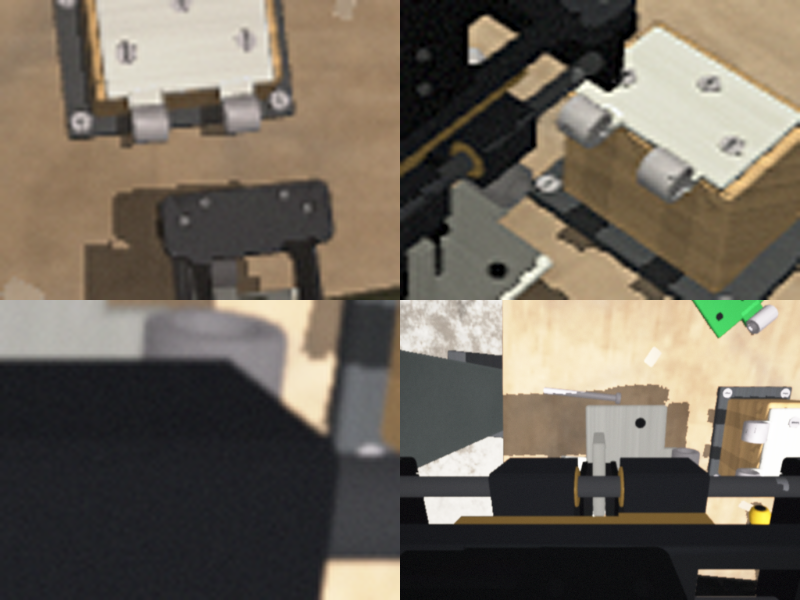

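The crop shows the held leaf (plate corner about (665,407), hole at (640,423) in the wrist inset). In the top crop the jamb knuckles are at (150,122) and (241,114), with the gap between them. Next I'll measure the jamb axis and the leaf offset in the grip.

Run:
```python
from h import *
import pickle;V=pickle.load(open("v3.pkl","rb"))
o=env.get_obs();p=o["tool_pos"];yl=np.radians(o["tool_rot"][2]-90)
t=V["top"];C=-t["R"].T@t["t"];print("topcam",C)
# knuckle side edges at z=.10
f=lambda u,v:(232+u/4-.375,148+v/4-.375)
E=[ray(t,f(*q),.10) for q in((133,123),(168,121),(223,115),(260,113))]
print("ends",np.round(E,4).tolist())
# tangent -> axis
for q in((150,141),(241,131)):
    P=ray(t,f(*q),.09); d=np.array([P[0]-C[0],P[2]-C[2]]);d/=np.linalg.norm(d)
    x=P[0]+.010/abs(d[1]); print("axis x",x,"y",P[1])
# leaf plate: +y edge in wrist by gradient
w=V["wrist"];g=cv2.cvtColor(w["img"],cv2.COLOR_RGB2GRAY).astype(float)
zt=p[2]-.1812-.005
cy,sy=np.cos(yl),np.sin(yl)
for c in (262,275,290,300,315,325):
    col=cv2.GaussianBlur(g,(3,3),0)[120:150,c];dd=np.diff(col);k=np.argmax(abs(dd));
    X=ray(w,(c,120+k+.5),zt)-p; print(c,120+k,round(dd[k]),"leaf-frame x,y",np.round([X[0]*cy+X[1]*sy,-X[0]*sy+X[1]*cy],4))
for r in (142,148,155,165):
    row=cv2.GaussianBlur(g,(3,3),0)[r,325:355];dd=np.diff(row);k=np.argmax(abs(dd))
    X=ray(w,(325+k+.5,r),zt)-p; print("front",r,325+k,round(dd[k]),np.round([X[0]*cy+X[1]*sy,-X[0]*sy+X[1]*cy],4))
```

```text
topcam [0.51166642 0.11546487 1.02324375]
ends [[0.6255, 0.0695, 0.1], [0.6262, 0.0514, 0.1], [0.6289, 0.0229, 0.1], [0.6297, 0.0037, 0.1]]
axis x 0.6271918637748881 y 0.06030259782732072
axis x 0.6317049595988805 y 0.012678325872345048
262 134 14 leaf-frame x,y [0.0041 0.0534]
275 134 14 leaf-frame x,y [0.0116 0.0534]
290 134 12 leaf-frame x,y [0.0202 0.0534]
300 134 12 leaf-frame x,y [0.0259 0.0534]
315 134 15 leaf-frame x,y [0.0346 0.0534]
325 134 18 leaf-frame x,y [0.0403 0.0534]
front 142 341 -19 [0.0501 0.0491]
front 148 340 -19 [0.0498 0.0457]
front 155 340 -19 [0.0501 0.0416]
front 165 339 -16 [0.0499 0.0356]
```

Run:
```python
from h import *
delta([.5306,.0194,.2712],95.4)
```

```text
xyz cm [-0.67  4.59  4.26] twist [-0.02 -0.02  0.13] from [0.4843 0.0216 0.3138] [-1.7998e+02 -2.0000e-02  9.5530e+01]
```

Call:
servo_tool(plan=[{"xyz":[-0.2,0.5,1],"twist":[0,0,0.1],"jaw":1},{"xyz":[-0.4,1.5,2.2],"twist":[0,0,0.1],"jaw":1},{"xyz":[-0.6,2.5,3.3],"twist":[0,0,0.1],"jaw":1},{"xyz":[-0.7,3.5,4],"twist":[0,0,0.1],"jaw":1},{"xyz":[-0.7,4.2,4.3],"twist":[0,0,0.1],"jaw":1},{"xyz":[-0.7,4.6,4.3],"twist":[0,0,0.1],"jaw":1},{"xyz":[-0.7,4.6,4.3],"twist":[0,0,0.1],"jaw":1},{"xyz":[-0.7,4.6,4.3],"twist":[0,0,0.1],"jaw":1},{"xyz":[-0.7,4.6,4.3],"twist":[0,0,0.1],"jaw":1},{"xyz":[-0.7,4.6,4.3],"twist":[0,0,0.1],"jaw":1}])

```text
time_s: 6.5
tool_pos: [0.5307, 0.0176, 0.2716]
tool_rot: [180.0, 0.0, 95.3]
force: [0.2, -0.3, -2.2]
grip_width: 0.008
grasp_force: 40.0
```

Run:
```python
from h import *
import pickle
o=env.get_obs();print(o["tool_pos"],o["tool_rot"],o["grip_width"],o["force"])
R={n:env.read_camera(n) for n in("scene","wrist")};pickle.dump(R,open("v4.pkl","wb"))
p=o["tool_pos"];y=np.radians(o["tool_rot"][2]-90)
def loc(X): return p+np.array([X[0]*np.cos(y)-X[1]*np.sin(y),X[0]*np.sin(y)+X[1]*np.cos(y),X[2]])
jb=np.array([.6294,.0368,.09]);a=np.radians(5.4);J=lambda x,yy,z:jb+[x*np.cos(a)-yy*np.sin(a),x*np.sin(a)+yy*np.cos(a),z]
w,s=R["wrist"],R["scene"]
for n,X in dict(bore=loc([.065,.008,-.1812]),jb=jb,J1out=J(0,.033,.0),J1in=J(0,.015,0)).items(): print(n,np.round(X,4),np.round(proj(w,X),1),np.round(proj(s,X),1))
W=w["img"].copy();S=s["img"].copy()
A=cv2.resize(W[100:250,300:500],(800,600),interpolation=2)
cv2.imwrite("pics/c4.png",A[...,::-1])
```

```text
[0.53070298 0.01762449 0.27155605] [1.79970570e+02 3.75646751e-02 9.52953015e+01] 0.008023529515131586 [ 0.23382843 -0.3196     -2.23403136]
bore [0.5947 0.0316 0.0904] [363.4 211.4] [279.5 214.4]
jb [0.6294 0.0368 0.09  ] [422.3 208. ] [291.4 203.4]
J1out [0.6263 0.0697 0.09  ] [430.4 152.9] [277.7 194.4]
J1in [0.628  0.0517 0.09  ] [425.9 183.6] [285.1 199.2]
```

View pics/c4.png

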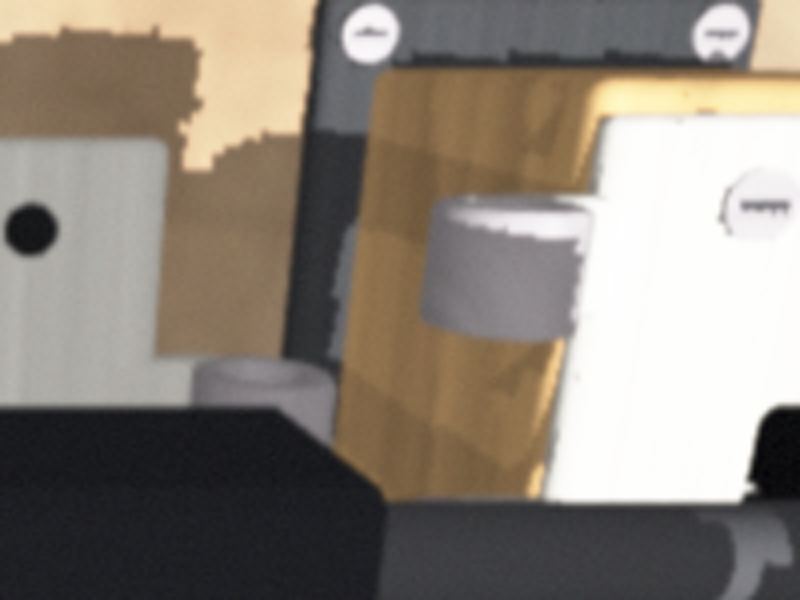

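The crop clearly shows the leaf knuckle's +y face (rim from about (193,375) to (336,378), top at 358) and the +y jamb knuckle (outer face top at 196, left 435; inner lower-left corner (420,318), lower right (572,336)). I'll compare these with the projected model rims.

```bash
cat > cmp.py <<'E'
from h import *
import pickle
p=np.array([.5307,.01762,.27156]);y=np.radians(5.3)
w=pickle.load(open("v4.pkl","rb"))["wrist"]
fr=lambda o,a,X:o+np.array([X[0]*np.cos(a)-X[1]*np.sin(a),X[0]*np.sin(a)+X[1]*np.cos(a),X[2]])
px=lambda X:(proj(w,X)-[300,100])*4+1.5
th=np.radians(np.arange(0,360,3))
def rim(o,a,x,yy,z,r=.01):
    Q=np.array([px(fr(o,a,[x+r*np.cos(t),yy,z+r*np.sin(t)])) for t in th]);return "L%s R%s top%s bot%s"%tuple(np.round(Q[i],0).tolist() for i in(Q[:,0].argmin(),Q[:,0].argmax(),Q[:,1].argmin(),Q[:,1].argmax()))
print("leaf +y rim",rim(p,y,.065,.020,-.1812)); print("hole",rim(p,y,.065,.020,-.1812,.006))
print("plate corner",px(fr(p,y,[.051,.053,-.1862])),"plate inner at knuckle",px(fr(p,y,[.051,.02,-.1862])))
jb=np.array([.6294,.0368,.09]);a=np.radians(5.4)
print("J +y out",rim(jb,a,0,.033,0));print("J +y in",rim(jb,a,0,.015,0))
for n,q in dict(d_x=[.001,0,0],d_y=[0,.001,0],d_z=[0,0,.001]).items(): print(n,np.round(px(jb+q)-px(jb),1))
E
python3 cmp.py
```

```text
leaf +y rim L[191.0, 364.0] R[337.0, 377.0] top[238.0, 352.0] bot[290.0, 389.0]
hole L[219.0, 366.0] R[307.0, 374.0] top[248.0, 359.0] bot[279.0, 381.0]
plate corner [173.72739216 139.1927411 ] plate inner at knuckle [157.3170668  360.61328234]
J +y out L[444.0, 209.0] R[608.0, 219.0] top[483.0, 204.0] bot[568.0, 224.0]
J +y in L[428.0, 329.0] R[587.0, 345.0] top[467.0, 320.0] bot[548.0, 354.0]
d_x [6.6 0.6]
d_y [ 1.6 -6.4]
d_z [3.9 2.2]
```

Run:
```python
from h import *
delta([.5521,.0230,.2712],95.4);delta([.5640,.0241,.2712],95.4)
print(env.get_obs()["qpos"])
```

```text
xyz cm [0.35 2.18 0.03] twist [ 0.03  0.04 -0.11] from [0.5307 0.0175 0.2714] [1.7997e+02 4.0000e-02 9.5290e+01]
xyz cm [0.35 3.37 0.03] twist [ 0.03  0.04 -0.11] from [0.5307 0.0175 0.2714] [1.7997e+02 4.0000e-02 9.5290e+01]
[ 31.23235664  14.03830246 -40.0538014  107.91133389  10.26286216
  61.61821702  -7.59553112]
```

Call:
servo_tool(plan=[{"xyz":[0.3,0.3,0],"twist":[0,0,0],"jaw":1},{"xyz":[0.3,0.7,0],"twist":[0,0,0],"jaw":1},{"xyz":[0.35,1.1,0],"twist":[0,0,0],"jaw":1},{"xyz":[0.35,1.5,0],"twist":[0,0,0],"jaw":1},{"xyz":[0.35,1.7,0],"twist":[0,0,0],"jaw":1},{"xyz":[0.35,1.9,0],"twist":[0,0,0],"jaw":1},{"xyz":[0.35,2.05,0],"twist":[0,0,0],"jaw":1},{"xyz":[0.35,2.2,0],"twist":[0,0,0],"jaw":1},{"xyz":[0.35,2.2,0],"twist":[0,0,0],"jaw":1},{"xyz":[0.35,2.2,0],"twist":[0,0,0],"jaw":1}])

```text
time_s: 7.43
tool_pos: [0.5525, 0.023, 0.271]
tool_rot: [-180.0, 0.0, 95.3]
force: [-0.5, 0.3, -1.6]
grip_width: 0.0077
grasp_force: 40.0
```

Run:
```python
from h import *
import pickle
o=env.get_obs();print(o["tool_pos"],o["tool_rot"],o["force"],o["wrist_torque"])
R={n:env.read_camera(n) for n in("scene","wrist","top")};pickle.dump(R,open("v5.pkl","wb"))
A=cv2.resize(R["wrist"]["img"][110:230,300:460],(800,600),interpolation=2)
cv2.imwrite("pics/c5.png",A[...,::-1])
```

```text
[0.55249124 0.02304664 0.27100038] [-1.79986541e+02  1.10839092e-03  9.52897322e+01] [-0.46537018  0.30302219 -1.62174008] [-0.05769746 -0.06268239 -0.01758177]
```

View pics/c5.png

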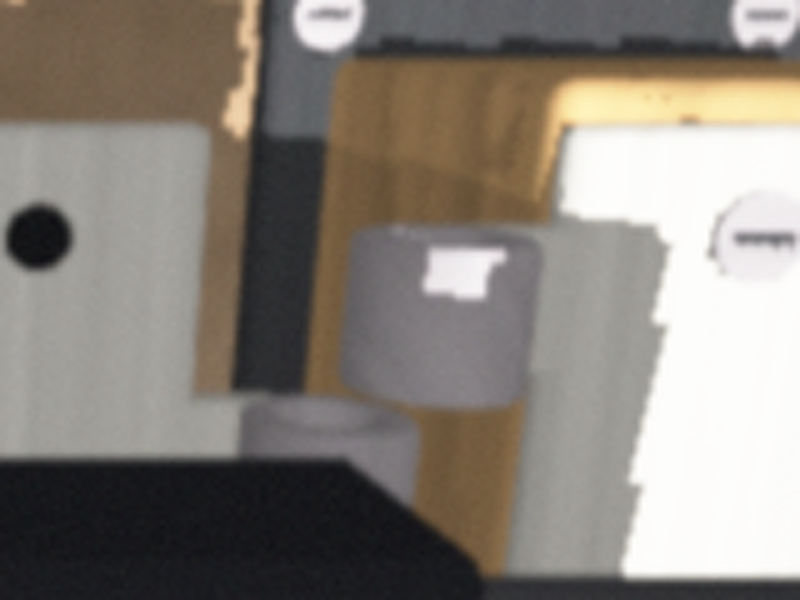

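The leaf knuckle's +y rim has L(240,412), R(420,425) and top at 395. The jamb knuckle's inner rim has L(343,380), R(530,400) and bottom at 410. There is no contact and the gap looks clear.

```bash
sed -e 's/^p=.*/p=np.array([.5525,.02305,.2710]);y=np.radians(5.3)/' -e 's/v4/v5/' -e 's/\[300,100\])\*4+1.5/[300,110])*5+2/' -e 's/^jb=[^;]*/jb=np.array([.6280,.0377,.09])/' cmp.py > cmp5.py; python3 cmp5.py
```

```text
leaf +y rim L[240.0, 406.0] R[423.0, 423.0] top[299.0, 391.0] bot[364.0, 438.0]
hole L[276.0, 409.0] R[385.0, 419.0] top[311.0, 400.0] bot[350.0, 428.0]
plate corner [218.72042166 125.49826721] plate inner at knuckle [198.20549886 402.07519595]
J +y out L[354.0, 235.0] R[548.0, 245.0] top[410.0, 226.0] bot[491.0, 254.0]
J +y in L[339.0, 385.0] R[527.0, 402.0] top[395.0, 371.0] bot[472.0, 416.0]
d_x [8.3 0.7]
d_y [ 1.7 -7.9]
d_z [3.7 2.9]
```

Call:
servo_tool(plan=[{"xyz":[0.03,0.15,0],"twist":[0,0,0],"jaw":1},{"xyz":[0.03,0.3,0],"twist":[0,0,0],"jaw":1},{"xyz":[0.03,0.5,0],"twist":[0,0,0],"jaw":1},{"xyz":[0.03,0.7,0],"twist":[0,0,0],"jaw":1},{"xyz":[0.03,0.85,0],"twist":[0,0,0],"jaw":1},{"xyz":[0.03,1.0,0],"twist":[0,0,0],"jaw":1},{"xyz":[0.03,1.1,0],"twist":[0,0,0],"jaw":1},{"xyz":[0.03,1.17,0],"twist":[0,0,0],"jaw":1},{"xyz":[0.03,1.17,0],"twist":[0,0,0],"jaw":1},{"xyz":[0.03,1.17,0],"twist":[0,0,0],"jaw":1}])

```text
time_s: 8.42
tool_pos: [0.5641, 0.0244, 0.271]
tool_rot: [-180.0, 0.0, 95.3]
force: [-0.4, 0.2, -1.6]
grip_width: 0.0076
grasp_force: 40.0
```

Call:
servo_tool(plan=[{"xyz":[0,0,0],"twist":[0,0,0],"jaw":1},{"xyz":[0,0,0],"twist":[0,0,0],"jaw":1},{"xyz":[0,0,0],"twist":[0,0,0],"jaw":1}])

```text
time_s: 8.67
tool_pos: [0.5641, 0.0244, 0.2711]
tool_rot: [-180.0, 0.0, 95.3]
force: [-0.6, -0.2, -1.9]
grip_width: 0.0077
grasp_force: 40.0
```

Run:
```python
from h import *
import pickle
o=env.get_obs();print(o["tool_pos"],o["tool_rot"],o["force"],o["wrist_torque"])
R={n:env.read_camera(n) for n in("scene","wrist")};pickle.dump(R,open("v6.pkl","wb"))
f=lambda x:cv2.resize(x,(400,600),interpolation=2)
A=np.hstack([cv2.resize(R["wrist"]["img"][130:220,330:450],(400,300),interpolation=2),cv2.resize(R["scene"]["img"][165:240,245:345],(400,300),interpolation=2)])
A=np.vstack([cv2.resize(A,(800,300))])
cv2.imwrite("pics/c6.png",cv2.resize(A,(800,300))[...,::-1])
```

```text
[0.564073   0.02439346 0.27108556] [-1.79998183e+02  9.10893832e-03  9.52860815e+01] [-0.59867844 -0.17389784 -1.8571158 ] [-0.06443625 -0.10420303  0.01488124]
```

View pics/c6.png

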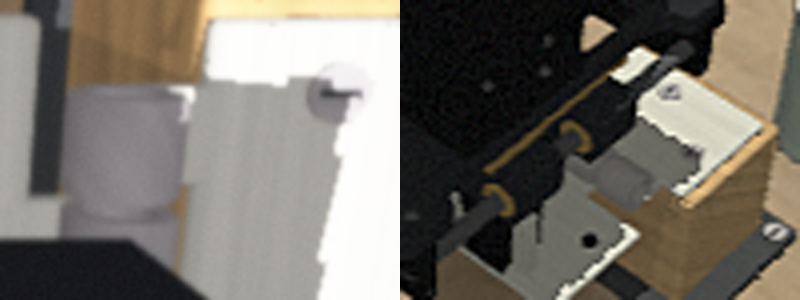

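The wrist crop shows the two knuckles in line: jamb at 63–186 px and leaf at 62–175 px, as the perspective predicts. The force reading is only the leaf's weight, with no change since before insertion. Handing in.

```bash
python3 -c "
from cell import env
print(env.sign_off())"
```

```text
the job is handed in; nothing more can be done
None
```

The middle-knuckle leaf is held still in the gripper with its knuckle in the jamb gap, holes lined up to within about 1 mm by my camera measurements and no sign of contact force on the jamb; the job is handed in, but no verdict came back.

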